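# Fetch the coupling from a drawer that may be caught

## Task

Open the lowest drawer of the steel cabinet, take out the flanged coupling hub and stand it, flange down, on the bare timber block beside the steel rule, then push the drawer fully shut. You cannot see whether the sliding catch on the cabinet's top is holding it: try the drawer, and if it is held, slide the catch right across to its other end and try again. Leave the plain sleeve standing in the drawer, and do not disturb the rule, the spray can or the hammer.

Things in the scene. Friction and masses are not known exactly. Their poses are not given: they have to be found in the camera images.
- cabinet: Grey steel drawer cabinet, fixed, 200 deep (x), 300 wide (y), 220 high. Origin: centre of its underside, on the bench. Own -x is the front (faces roughly to the robot), own +y the robot's left. The front plane is 100 (104 above the drawer) from the origin. It rises straight up above the drawer, so to take the coupling the tool must lean back to the robot, 20 degrees or more.
- drawer (a joint): Travel of the lowest drawer, m: 0 shut, 0.095 fully out along the cabinet's -x. 2.5 N friction; stays where left. Held by the catch it moves under 5 mm. Its floor is 30 above the bench, inside 171 (x) by 252 (y), side walls rise to height 54. Front panel 12 thick, 266 wide, top edge at height 110; shut, it stands 100 to 112 in front of the cabinet's origin.
- drawer_handle (a point): Middle of the drawer's pull: an upright round aluminium bar, 12 thick, 60 tall (bench height 44 to 104), 34 in front of the drawer panel, in the middle of the drawer's width, joined to the panel at both ends. This point is at height 79 and moves with the drawer.
- catch (a joint): Catch position, m: 0 at its left end (cabinet +y), 0.05 at its right end. 1.5 N friction; stays. Starts within 5 mm of 0. Unmarked: either end may be the locking one, found only by pulling the drawer. If the drawer is held at the start, sliding the catch fully to 0.05 frees it; if it is free, sliding the catch may lock it (or block an open drawer from shutting).
- catch_tab (a point): Grip point of the catch's tab, an upright aluminium plate on a small foot on the cabinet's top near its front edge: 12 thick (y), 30 along x, rising to 40 above the top; this point is 26 above the top, so at height 246, 60 in front of the cabinet's origin. Moves with the catch.
- coupling_mid (a point): Centre (half-way up) of the flanged coupling hub to fetch: steel, 75 tall, a flange 62 across, 25 thick at the bottom, above it a round hub 40 across, 50 tall. Own z: flange to hub. 0.35 to 0.7 kg. Starts standing in the drawer 60 left or right of its middle. With the drawer out its centre is 25 to 45 from the cabinet's front, so the flange may reach under the front's lower edge (height 124).
- sleeve_mid (a point): Centre of a plain steel sleeve (tube) 60 outside, 40 inside, 70 tall, standing in the other side of the drawer. It stays there.
- timber_top (a point): Centre of the top face of the bare timber block, fixed, 220 (x) x 200 (y) x 70 high; this point is at height 70. Its own x and y run along its edges. To the robot's left or right.
- motor: Grey electric motor lying on a second timber block like the first, fixed; origin at the centre of the block's underside; about 220 x 200, 230 high over the terminal box. On the other side from the bare block. An obstacle only.
- rule_mid (a point): Middle of a steel rule with a sliding cross-piece, 150 x 25 (cross-piece 40) x 9, lying along the bare timber's own x, about 68 from the timber's middle towards its own +y. Bystander.
- can_mid (a point): Centre of a standing spray can 64 across, 190 tall, on the robot's left, in front of the block there. Bystander.
- hammer: Hammer about 200 long lying on the bench in front of the robot, origin under it. Bystander.

How it is judged (in metres and radians):
On the way, in this order (a step that is already met when the one before it is completed fails the run):
1. the drawer is pulled out at least 80 mm (value of joint drawer above 0.08 m), for 0.1 s.
2. the coupling stands upright on the bare timber while the drawer is still open (z of coupling_mid in the frame of timber_top between 0.031 and 0.044 m and horizontal distance between coupling_mid and timber_top below 0.11 m and angle between coupling_mid's own z axis and vertical below 0.1 rad and value of joint drawer above 0.03 m), for 0.2 s.
At the end, for the whole second after the job is handed in: The coupling stands flange down (within 0.1 rad of upright) wholly on the bare timber's top (its centre no more than 82 mm along x and 72 mm along y from the middle), the drawer is shut to within 6 mm, and the sleeve stands upright in the shut drawer (x of coupling_mid in the frame of timber_top between -0.082 and 0.082 m and y of coupling_mid in the frame of timber_top between -0.072 and 0.072 m and z of coupling_mid in the frame of timber_top between 0.031 and 0.044 m and angle between coupling_mid's own z axis and vertical below 0.1 rad and value of joint drawer below 0.006 m and angle between sleeve_mid's own z axis and vertical below 0.15 rad and horizontal distance between sleeve_mid and cabinet below 0.15 m and height (world z) of sleeve_mid below 0.08 m); the robot touches nothing.
It fails at once if the rule is pushed more than 20 mm (distance of rule_mid from where it was at the start of the episode above 0.02 m).
It fails at once if the spray can is pushed more than 25 mm or tipped (distance of can_mid from where it was at the start of the episode above 0.025 m or angle between can_mid's own z axis and vertical above 0.4 rad).
It fails at once if the hammer is pushed more than 25 mm (distance of hammer from where it was at the start of the episode above 0.025 m).
It fails at once if the sleeve is tipped over (angle between sleeve_mid's own z axis and vertical above 0.5 rad).
It also fails if it takes over 72 s, if anything falls off the work surface, if the arm or the gripper's body presses on something with over 40 N, if the wrist force passes 120 N, or if a joint passes its speed limit or range.

## Robot

A 6-joint arm with a two-finger parallel gripper is mounted at the origin on the work surface. World frame = base frame: x ahead of the robot, y to its left, z up, the work surface at z = 0. Lengths are in mm, angles in rad, forces in N, time in s.
With the tool pointing down it reaches from about 275 to 750 mm from the base axis. Payload 10.2 kg.
Tool frame: the origin (TCP) lies between the finger pads; the fingertips stand 11 mm ahead of it and the grasp point (between the pads) lies 8 mm behind it (ctrl.tip_extent is the distance from the TCP to the fingertips, in mm); z points along the fingers, y is the direction in which the jaws open and shut (so a half turn about z gives the same grasp; the last joint's range is limited). The gripper opens to 85 mm and grips with 20 to 120 N. Pads are 22 mm wide; open, the fingers measure 114 mm over their backs; the gripper's body (76 mm by 85 mm) begins 54 mm behind the grasp point. The pads swing forward as they close: fully open they stand 13 mm farther back than shut.
Start: joints at [-1.495, 0.313, 1.498, -0, 1.331, -0.223], TCP at [154.533, -501.748, 242.294] pointing down, gripper open.
Joint ranges: [-2.94, 2.94], [-0.97, 2.17], [0.19, 2.56], [-1.23, 4.37], [0.02, 3.11], [-2.88, 2.88]. Speed limits (rad/s): [2.39, 2.39, 3.01, 3.14, 3.14, 3.14].

## Interface

Orientations are given as a unit quaternion [w, x, y, z].
In Python, from rig import ctrl gives the robot as it stands.
- The arm moves only by the tool apply_moves, never from a script. Its argument "commands" is a list of rows, each a list of 5 numbers: the finger opening in cm, from 0 to 8.54, then the shift along the tool's x, y, z in cm, then the turn about the tool's z in rad. In form: [[jaw, dx, dy, dz, roll], ...]. A call has 1 to 12 rows; each row shifts and turns the commanded pose from where the row before left it, along the tool's axes as they then stand; what a row does not reach is not made up. A row lasts 1/12 s, in which the tool goes at most 41.7 mm and 7.16 degrees, less where a joint would pass 70% of its speed; a pose out of reach is approached as far as the arm can. A call with a gripper value outside its range is refused whole. The fingers move at their own pace and stop on an object; "squeeze" is the grip in N (left out, the last holds). Time passes only in rows, so rows that do not move let the fingers close. It gives the time, the measured TCP pose, the force and the opening at its end, in the units of the state.
- ctrl.sense(): the state, without advancing time (a new reading comes with each control period).
- ctrl.capture(name): name is "side" or "top" or "wrist"; returns the picture (480x640x3 uint8, red, green, blue); there is no depth.
- ctrl.camera_info(name): a dict with "fov_y" (degrees; the focal length in pixels is half the picture's height over the tangent of half this angle, whatever the lens; pixels are square), "cx", "cy" (the principal point, pixels), "camera_from_world" (4x4, takes a point from world to camera coordinates). Camera axes: x right, y down, z forward; pixel columns grow to the right and rows downward; lengths in mm; the calibration is good to about 2 mm. The wrist camera is an equidistant fisheye: a pixel r from the principal point sees the ray r / f radians off the axis. A picture is of the moment at which its call begins: read the wrist's pose just before it. camera_info takes no time and is no camera call; for the wrist camera it gives the pose at the moment of the call.
- ctrl.finish_job(): hands the job in, once; it reports no verdict.
The state is a dict: "time_s": time; "joints": joint angles; "dq": joint speeds; "tau": joint torques, N m; "eef_pos": TCP position; "ee_rot": TCP orientation; "force": force on the tool from outside, world axes, zero at the start; "wrist_torque": the same for the moment, N m; "grip_width": opening from 0.0 (shut) to 1.0 (fully open).
Only numpy, scipy, OpenCV 4.12 (cv2) and the standard library are available. Lean on these libraries where they do the work, as an engineer would, in place of code of your own. Each camera call takes 0.05 s, during which the arm holds its last target.

## Working session

There is one attempt and no reset: what is moved stays moved. The work goes in short steps, Python scripts to look and compute and a tool call to move; the robot and the scene stay as the last step left them, time stands still between calls to the robot, and variables do not carry over. Pictures are saved under pics/ and viewed, and the job is handed in when it is done.

Besides the shell and the picture viewer there is one more tool, called after "Request:" as a command line: name --pt "numbers of a row" for each row, then --argument value for the rest. apply_moves: Moves the arm, as the interface text tells. Its arguments: {"type":"object","properties":{"commands":{"type":"array"},"squeeze":{"type":"number"}},"required":["commands"]}

```bash
ls; mkdir -p pics; python3 - <<'E'
from rig import ctrl
import cv2
print(ctrl.sense())
for n in("side","top","wrist"):
    i=ctrl.camera_info(n);print(n,i)
    cv2.imwrite(f"pics/{n}0.png",ctrl.capture(n)[:,:,::-1])
E
```

```text
pics
{'time_s': 0.0, 'joints': array([-1.49536402e+00,  3.13446139e-01,  1.49847156e+00,  2.76621498e-05,
        1.33099473e+00, -2.23393321e-01]), 'dq': array([-0.00038274,  0.00044913, -0.00026733,  0.00069213,  0.00030103,
        0.00016946]), 'tau': array([ 3.52117313e-04, -4.12265790e+01, -2.59738612e+01, -1.78491005e-04,
        4.16212308e-03, -5.21319265e-06]), 'eef_pos': array([ 154.53758465, -501.47515457,  241.72406416]), 'ee_rot': array([-6.57089993e-04,  9.88858930e-01,  1.48854226e-01,  6.21707045e-05]), 'force': array([-0.29503681,  0.10302569, -0.20376727]), 'wrist_torque': array([-0.04140729,  0.02876573, -0.01884277]), 'grip_width': 1.0025824349081174}
side {'fov_y': 43.058109521656974, 'cx': 329.8555317094936, 'cy': 247.59724589502846, 'camera_from_world': array([[-7.89264045e-01, -6.13661597e-01, -2.19479452e-02,
         4.40499743e+02],
       [-3.10433265e-01,  4.29594037e-01, -8.47985938e-01,
         2.83134390e+02],
       [ 5.29805111e-01, -6.62471439e-01, -5.29564100e-01,
         1.51094540e+03],
       [ 0.00000000e+00,  0.00000000e+00,  0.00000000e+00
[... 223 characters left out ...]
   [-9.95838192e-01, -1.06785090e-02, -9.05111311e-02,
         5.27659024e+02],
       [ 9.04021321e-02,  1.02839585e-02, -9.95852245e-01,
         1.15145164e+03],
       [ 0.00000000e+00,  0.00000000e+00,  0.00000000e+00,
         1.00000000e+00]])}
wrist {'fov_y': 65.70646984690485, 'cx': 320.9695690920024, 'cy': 237.8339182458122, 'camera_from_world': array([[ 2.94588858e-01, -9.55617609e-01, -3.51983001e-03,
        -5.24460110e+02],
       [-9.21415354e-01, -2.85018135e-01,  2.64118172e-01,
        -3.42037957e+01],
       [-2.53399191e-01, -7.45630453e-02, -9.64483905e-01,
         3.79878751e+02],
       [ 0.00000000e+00,  0.00000000e+00,  0.00000000e+00,
         1.00000000e+00]])}
```

View pics/side0.png

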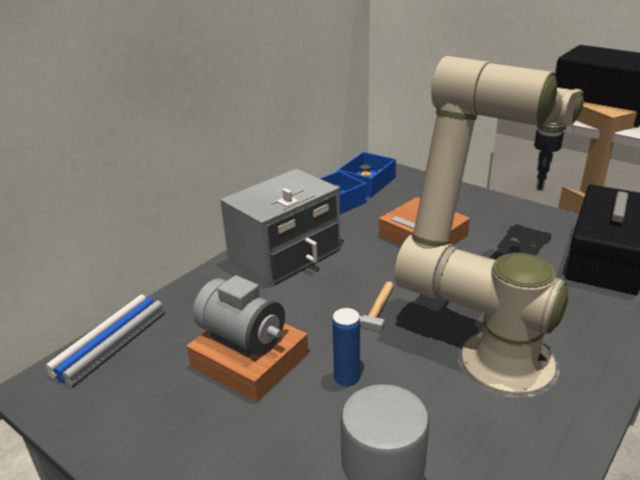

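View pics/top0.png

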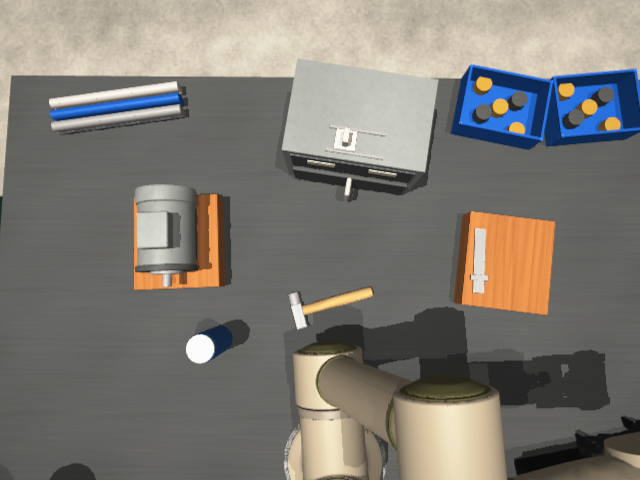

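View pics/wrist0.png

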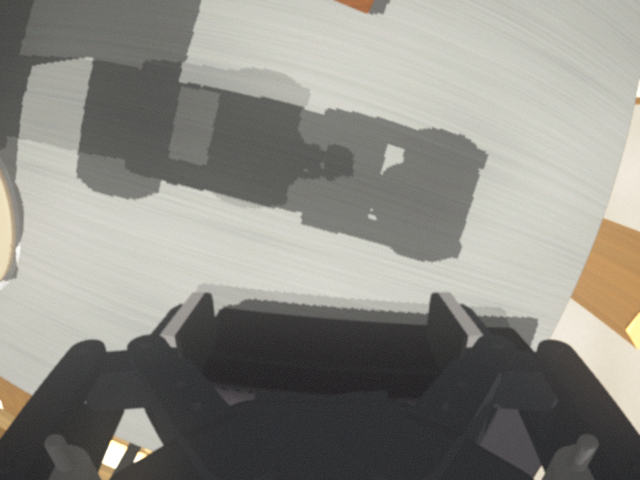

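The top view shows the cabinet (upper middle), handle near (348,188), catch tab near (345,138), and the bare timber at right (455–554, 211–314). The motor is on the left, with the can at (200,348) and the hammer around (330,305). Next I'll measure all of these.

```bash
cat > h.py <<'E'
import numpy as np, cv2
from rig import ctrl
def cam(n):
    i=ctrl.camera_info(n); f=240/np.tan(np.radians(i['fov_y']/2)); return f,i['cx'],i['cy'],np.array(i['camera_from_world'])
def ray(n,uv,c=None):
    f,cx,cy,T=c or cam(n); u=np.array([(uv[0]-cx)/f,(uv[1]-cy)/f])
    if n=='wrist':
        r=np.hypot(*u); d=np.array([*(u/r*np.sin(r)),np.cos(r)]) if r>1e-9 else np.array([0,0,1.])
    else: d=np.array([*u,1.])
    R=T[:3,:3]; return -R.T@T[:3,3], R.T@d
def onplane(n,uv,z,c=None):
    o,d=ray(n,uv,c); return o+d*(z-o[2])/d[2]
def proj(n,p,c=None):
    f,cx,cy,T=c or cam(n); q=T[:3,:3]@np.array(p)+T[:3,3]
    if n=='wrist':
        r=np.hypot(q[0],q[1]);a=np.arctan2(r,q[2]);return np.array([cx+f*a*q[0]/r,cy+f*a*q[1]/r])
    return np.array([cx+f*q[0]/q[2],cy+f*q[1]/q[2]])
def tri(n1,a,n2,b):
    o1,d1=ray(n1,a);o2,d2=ray(n2,b); A=np.c_[d1,-d2]; s=np.linalg.lstsq(A,o2-o1,rcond=None)[0]
    p=o1+d1*s[0];q=o2+d2*s[1]; return (p+q)/2,np.linalg.norm(p-q)
E
python3 - <<'E'
from h import *
t=cv2.imread('pics/top0.png'); s=cv2.imread('pics/side0.png')
def z(im,x,y,w,h,k,name): cv2.imwrite(name,cv2.resize(im[y:y+h,x:x+w],None,fx=k,fy=k,interpolation=cv2.INTER_CUBIC))
z(t,270,45,190,150,4,'pics/t_cab.png'); z(t,445,200,120,120,5,'pics/t_tim.png'); z(s,215,160,160,130,5,'pics/s_cab.png')
E
```

```text
(no output)
```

View pics/t_cab.png

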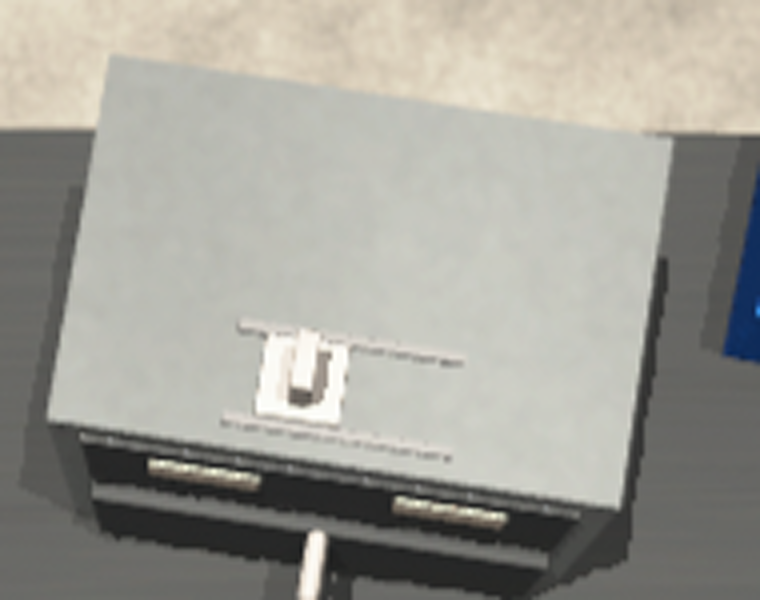

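View pics/t_tim.png

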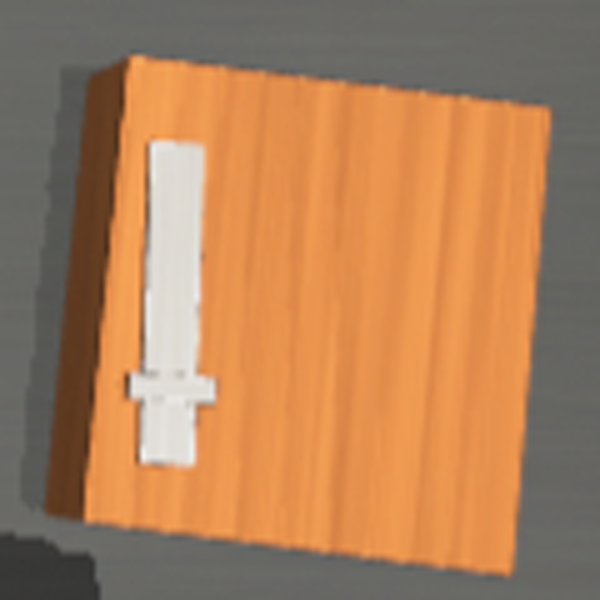

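View pics/s_cab.png

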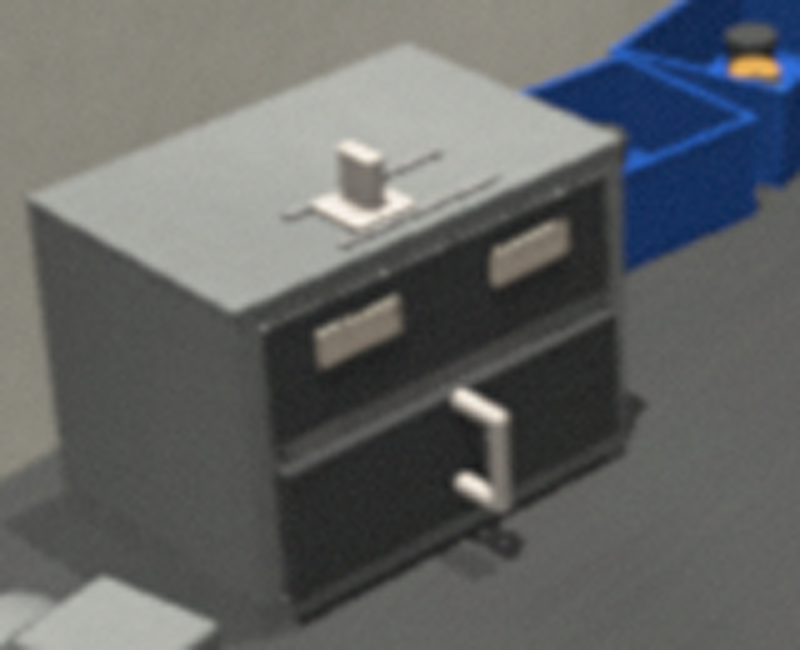

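The crops show the cabinet top corners, the timber corners, the tab and the pull bar clearly. I'll cast the corners onto their planes.

```bash
python3 - <<'E'
from h import *
def Z(x,y,k,ox,oy): return ((x+.5)/k-.5+ox,(y+.5)/k-.5+oy)
c=np.array([onplane('top',Z(x,y,4,270,45),220) for x,y in[(108,55),(672,138),(620,510),(48,418)]])
t=np.array([onplane('top',Z(x,y,5,445,200),70) for x,y in[(132,57),(551,106),(512,577),(86,520)]])
for n,q in(('cab',c),('tim',t)):
    print(n,q.round(1).tolist(),'edges',[round(np.linalg.norm(q[i]-q[(i+1)%4]),1) for i in range(4)])
    m=q.mean(0); xa=(q[0]+q[1]-q[2]-q[3])[:2]; ya=(q[0]+q[3]-q[1]-q[2])[:2]
    print(' mid',m.round(1),'yaw x',np.arctan2(xa[1],xa[0]),'yaw y',np.arctan2(-ya[0],ya[1]))
# checks
r=[onplane('top',Z(x,y,5,445,200),79) for x,y in[(177,142),(167,465)]]; print('rule ends',np.round(r,1).tolist())
p,e=tri('top',Z(306,345,4,270,45),'side',Z(358,152,5,215,160)); print('tab top',p.round(1),e)
p=onplane('top',Z(306,355,4,270,45),260);print(p.round(1))
p=onplane('side',Z(500,412,5,215,160),104);print('bar top',p.round(1)); p=onplane('side',Z(503,507,5,215,160),44);print('bar bot',p.round(1))
E
```

```text
cab [[896.7, 90.9, 220.0], [853.4, -206.1, 220.0], [654.4, -177.3, 220.0], [700.3, 119.0, 220.0]] edges [np.float64(300.2), np.float64(201.1), np.float64(299.8), np.float64(198.4)]
 mid [776.2 -43.4 220. ] yaw x -0.14286948059006893 yaw y -0.1490839950357039
tim [[597.9, -317.1, 70.0], [576.6, -513.3, 70.0], [356.8, -488.2, 70.0], [380.6, -292.1, 70.0]] edges [np.float64(197.4), np.float64(221.3), np.float64(197.5), np.float64(218.7)]
 mid [ 478.  -402.7   70. ] yaw x -0.11387835584065562 yaw y -0.11451253262752605
rule ends [[556.6, -334.6, 79.0], [406.5, -327.2, 79.0]]
tab top [725.7 -14.4 258.8] 4.466528716253909
[722.1 -13.2 260. ]
bar top [637.7 -31.9 104. ]
bar bot [630.4 -22.5  44. ]
```

The sizes check out: cabinet 300×200 with its centre at (776,-43) and yaw -0.148, timber 197×220 with its middle at (478,-403) and yaw -0.114. The wrist camera sits on tool +x, so I'll turn tool x toward the robot before working near the cabinet.

```bash
cat >> h.py <<'E'
from scipy.spatial.transform import Rotation as Ro
def pose():
    s=ctrl.sense(); q=s['ee_rot']; return np.array(s['eef_pos']),Ro.from_quat([q[1],q[2],q[3],q[0]])
CY=-0.148; C0=np.array([776.2,-43.4]); cx_=np.array([np.cos(CY),np.sin(CY)]); cy_=np.array([-np.sin(CY),np.cos(CY)])
def cab(a,b): return C0+a*cx_+b*cy_
def tocab(p): d=np.array(p[:2])-C0; return d@cx_, d@cy_
def st():
    s=ctrl.sense();p,R=pose();M=R.as_matrix()
    print('t %.2f'%s['time_s'],'pos',p.round(1),'cab',np.round(tocab(p),1),'xyaw %.3f'%np.arctan2(M[1,0],M[0,0]),'ztool',M[:,2].round(3),'F',s['force'].round(1),'g %.3f'%s['grip_width'],'j',s['joints'].round(2))
def plan(target,roll,n,p=None,R=None):
    p0,R0=pose(); p=p0 if p is None else p;R=R0 if R is None else R
    out=[];step=(np.array(target)-p)/n
    for i in range(n):
        d=R.inv().apply(step)/10; out.append([*d.round(2).tolist(),round(roll/n,3)]); R=R*Ro.from_rotvec([0,0,roll/n])
    for o in out: print(o)
E
python3 - <<'E'
from h import *
st(); plan([600,-17,320],-2.695,24)
E
```

```text
t 0.15 pos [ 154.5 -501.6  241.9] cab [-547.3 -544.8] xyaw 0.299 ztool [-0.     0.001 -1.   ] F [ 0.1  0.4 -0.2] g 0.999 j [-1.5   0.31  1.5  -0.    1.33 -0.22]
[2.37, -1.38, -0.32, -0.112]
[2.51, -1.11, -0.32, -0.112]
[2.62, -0.82, -0.32, -0.112]
[2.69, -0.52, -0.32, -0.112]
[2.73, -0.22, -0.32, -0.112]
[2.74, 0.09, -0.32, -0.112]
[2.71, 0.4, -0.32, -0.112]
[2.65, 0.7, -0.32, -0.112]
[2.56, 0.99, -0.32, -0.112]
[2.43, 1.27, -0.32, -0.112]
[2.27, 1.54, -0.32, -0.112]
[2.09, 1.78, -0.32, -0.112]
[1.87, 2.0, -0.32, -0.112]
[1.64, 2.2, -0.32, -0.112]
[1.38, 2.37, -0.32, -0.112]
[1.11, 2.51, -0.32, -0.112]
[0.82, 2.62, -0.32, -0.112]
[0.52, 2.69, -0.32, -0.112]
[0.21, 2.73, -0.32, -0.112]
[-0.09, 2.74, -0.32, -0.112]
[-0.4, 2.71, -0.32, -0.112]
[-0.7, 2.65, -0.32, -0.112]
[-0.99, 2.56, -0.32, -0.112]
[-1.27, 2.43, -0.32, -0.112]
```

Request:
apply_moves --pt "8.5 2.4 -1.4 -0.3 -0.11" --pt "8.5 2.5 -1.1 -0.3 -0.11" --pt "8.5 2.6 -0.8 -0.3 -0.11" --pt "8.5 2.7 -0.5 -0.3 -0.11" --pt "8.5 2.7 -0.2 -0.3 -0.11" --pt "8.5 2.7 0.1 -0.3 -0.11" --pt "8.5 2.7 0.4 -0.3 -0.11" --pt "8.5 2.65 0.7 -0.3 -0.11" --pt "8.5 2.55 1 -0.3 -0.11" --pt "8.5 2.4 1.3 -0.3 -0.11" --pt "8.5 2.3 1.55 -0.3 -0.11" --pt "8.5 2.1 1.8 -0.3 -0.11"

```text
time_s: 1.15
eef_pos: [381.6, -262.3, 278.3]
ee_rot: [-0.0, 0.688, 0.726, 0.0]
force: [-0.5, -1.2, 0.3]
grip_width: 0.994
```

Request:
apply_moves --pt "8.5 1.9 2.0 -0.3 -0.11" --pt "8.5 1.6 2.2 -0.3 -0.11" --pt "8.5 1.4 2.4 -0.3 -0.11" --pt "8.5 1.1 2.5 -0.3 -0.11" --pt "8.5 0.8 2.6 -0.3 -0.11" --pt "8.5 0.5 2.7 -0.3 -0.11" --pt "8.5 0.2 2.7 -0.3 -0.11" --pt "8.5 -0.1 2.7 -0.3 -0.11" --pt "8.5 -0.4 2.7 -0.3 -0.11" --pt "8.5 -0.7 2.65 -0.3 -0.11" --pt "8.5 -1 2.55 -0.3 -0.11" --pt "8.5 -1.3 2.4 -0.3 -0.11"

```text
time_s: 2.15
eef_pos: [613.9, -30.6, 314.1]
ee_rot: [-0.0, 0.098, 0.995, 0.0]
force: [-0.8, 0.6, 0.7]
grip_width: 0.999
```

```bash
python3 -c "
from h import *
st()"
```

```text
t 2.15 pos [613.9 -30.6 314.1] cab [-162.4  -11.3] xyaw 2.944 ztool [-0.001  0.    -1.   ] F [-0.8  0.6  0.7] g 0.999 j [-0.24  0.49  1.06  0.    1.59 -1.61]
```

Request:
apply_moves --pt "8.5 -4 0 -1 0" --pt "8.5 -4 0 -1 0" --pt "8.5 -4 0 -1 0" --pt "8.5 -4 0 -1 0" --pt "8.5 -4 0 0 0" --pt "8.5 -4 0 0 0"

```text
time_s: 2.65
eef_pos: [758.0, -67.5, 309.0]
ee_rot: [0.003, 0.101, 0.995, 0.002]
force: [0.9, -0.3, -3.0]
grip_width: 0.997
```

```bash
python3 -c "
from h import *
st()"
```

```text
t 2.65 pos [758.  -67.5 309. ] cab [-14.4 -26.6] xyaw 2.939 ztool [ 0.006  0.004 -1.   ] F [ 0.9 -0.3 -3. ] g 0.997 j [-0.24  0.99  0.2   0.01  1.95 -1.61]
```

Request:
apply_moves --pt "8.5 -4 0 -4 0" --pt "8.5 -4 0 -4 0" --pt "8.5 -4 0 -4 0"

```text
time_s: 2.9
eef_pos: [749.8, -76.4, 370.7]
ee_rot: [0.05, 0.101, 0.994, 0.0]
force: [0.1, -0.4, 0.1]
grip_width: 0.998
```

```bash
python3 -c "
from h import *
st()"
```

```text
t 2.90 pos [749.8 -76.4 370.7] cab [-21.2 -36.5] xyaw 2.938 ztool [ 0.099 -0.01  -0.995] F [ 0.1 -0.4  0.1] g 0.998 j [-0.26  0.92  0.19  0.02  1.94 -1.62]
```

The out-of-reach command leans the tool outward, and that's the lean I need. I'll continue and check whether it stays.

Request:
apply_moves --pt "8.5 -4 0 -4 0" --pt "8.5 -4 0 -4 0" --pt "8.5 -4 0 -4 0" --pt "8.5 -4 0 -4 0" --pt "8.5 -4 0 -4 0"

```text
time_s: 3.32
eef_pos: [730.1, -87.9, 442.6]
ee_rot: [0.101, 0.101, 0.99, -0.0]
force: [0.0, -0.9, 0.3]
grip_width: 0.997
```

```bash
python3 -c "
from h import *
st()"
```

```text
t 3.32 pos [730.1 -87.9 442.6] cab [-39.1 -50.8] xyaw 2.937 ztool [ 0.199 -0.021 -0.98 ] F [ 0.  -0.9  0.3] g 0.997 j [-0.29  0.82  0.19  0.04  1.94 -1.64]
```

Request:
apply_moves --pt "8.5 -4 0 -4 0" --pt "8.5 -4 0 -4 0" --pt "8.5 -4 0 -4 0" --pt "8.5 -4 0 -4 0" --pt "8.5 -4 0 -4 0" --pt "8.5 -4 0 -4 0" --pt "8.5 -4 0 -4 0" --pt "8.5 -4 0 -4 0" --pt "8.5 -4 0 -4 0" --pt "8.5 -4 0 -4 0"

```text
time_s: 4.15
eef_pos: [667.9, -100.8, 582.8]
ee_rot: [0.202, 0.1, 0.974, -0.004]
force: [0.7, -0.5, -0.5]
grip_width: 0.997
```

```bash
python3 -c "
from h import *
st()"
```

```text
t 4.15 pos [ 667.9 -100.8  582.8] cab [-98.7 -72.8] xyaw 2.931 ztool [ 0.393 -0.047 -0.918] F [ 0.7 -0.5 -0.5] g 0.997 j [-0.36  0.62  0.19  0.1   1.94 -1.67]
```

Request:
apply_moves --pt "8.5 -4 0 -4 0" --pt "8.5 -4 0 -4 0" --pt "8.5 4 0 1 0" --pt "8.5 4 0 2 0" --pt "8.5 4 0 3 0" --pt "8.5 0 0 0 0"

```text
time_s: 4.65
eef_pos: [615.8, -93.1, 551.2]
ee_rot: [0.212, 0.1, 0.972, -0.001]
force: [1.1, 0.2, -3.1]
grip_width: 0.994
```

```bash
python3 -c "
from h import *
st()"
```

```text
t 4.65 pos [615.8 -93.1 551.2] cab [-151.3  -72.8] xyaw 2.928 ztool [ 0.412 -0.045 -0.91 ] F [ 1.1  0.2 -3.1] g 0.994 j [-0.38  0.33  0.74  0.11  1.66 -1.72]
```

```bash
cat >> h.py <<'E'
def rollfix():
    p,R=pose();M=R.as_matrix();best=min(np.linspace(-1.6,1.6,3201),key=lambda r:-abs((R*Ro.from_rotvec([0,0,r])).as_matrix()[:2,1]@cy_))
    y=(R*Ro.from_rotvec([0,0,best])).as_matrix()[:,1]; return best,y
E
python3 - <<'E'
from h import *
r,y=rollfix();print(r,y)
p,R=pose(); zt=R.as_matrix()[:,2]
g=np.array([*cab(-146,0),82]); T=g+8*zt; print(T)
plan(T-130*zt,r,10)
E
```

```text
-0.06000000000000005 [0.14080306 0.98992089 0.01520268]
[635.09432812 -22.22813219  74.72031313]
[1.93, 0.54, 3.08, np.float64(-0.006)]
[1.93, 0.55, 3.08, np.float64(-0.006)]
[1.93, 0.56, 3.08, np.float64(-0.006)]
[1.92, 0.58, 3.08, np.float64(-0.006)]
[1.92, 0.59, 3.08, np.float64(-0.006)]
[1.92, 0.6, 3.08, np.float64(-0.006)]
[1.91, 0.61, 3.08, np.float64(-0.006)]
[1.91, 0.62, 3.08, np.float64(-0.006)]
[1.9, 0.63, 3.08, np.float64(-0.006)]
[1.9, 0.64, 3.08, np.float64(-0.006)]
```

Request:
apply_moves --pt "8.5 1.9 0.6 3.1 -0.006" --pt "8.5 1.9 0.6 3.1 -0.006" --pt "8.5 1.9 0.6 3.1 -0.006" --pt "8.5 1.9 0.6 3.1 -0.006" --pt "8.5 1.9 0.6 3.1 -0.006" --pt "8.5 1.9 0.6 3.1 -0.006" --pt "8.5 1.9 0.6 3.1 -0.006" --pt "8.5 1.9 0.6 3.1 -0.006" --pt "8.5 1.9 0.6 3.1 -0.006" --pt "8.5 1.9 0.6 3.1 -0.006" --pt "8.5 0 0 0 0"

```text
time_s: 5.57
eef_pos: [592.1, -18.9, 195.7]
ee_rot: [0.217, 0.07, 0.974, -0.01]
force: [-0.9, 0.2, -1.5]
grip_width: 0.999
```

```bash
python3 - <<'E'
from h import *
st()
p,R=pose(); zt=R.as_matrix()[:,2]
g=np.array([*cab(-146,0),82]); T=g+8*zt; print(T)
cv2.imwrite('pics/w1.png',ctrl.capture('wrist')[:,:,::-1]); print('tool z in img',proj('wrist',p),'bar',proj('wrist',[*cab(-146,0),104]),proj('wrist',[*cab(-146,0),44]))
plan(T,0,6)
E
```

```text
t 5.57 pos [592.1 -18.9 195.7] cab [-185.7   -2.9] xyaw 2.996 ztool [ 0.421 -0.049 -0.906] F [-0.9  0.2 -1.5] g 0.999 j [-0.25  0.3   1.7   0.09  0.7  -1.74]
[635.16535345 -22.26119057  74.75461811]
tool z in img [322.99466162 300.32569329] bar [324.37486132 230.4491905 ] [322.80740595 181.48567031]
[0.27, 0.03, 2.18, 0.0]
[0.27, 0.03, 2.18, 0.0]
[0.27, 0.03, 2.18, 0.0]
[0.27, 0.03, 2.18, 0.0]
[0.27, 0.03, 2.18, 0.0]
[0.27, 0.03, 2.18, 0.0]
```

View pics/w1.png

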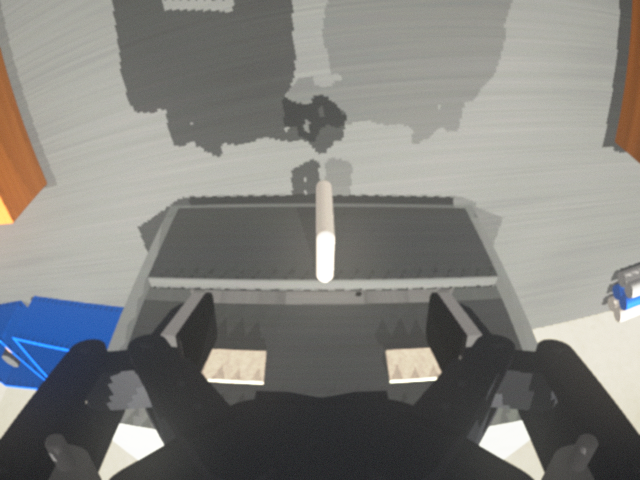

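The wrist view shows the bar from (323,183) to (326,237). The prediction was (323,181) to (324,230), so the pose holds. Going in and gripping.

Request:
apply_moves --pt "8.5 0.3 0 2.2 0" --pt "8.5 0.3 0 2.2 0" --pt "8.5 0.3 0 2.2 0" --pt "8.5 0.3 0 2.2 0" --pt "8.5 0.2 0 2.2 0" --pt "8.5 0.2 0 2.2 0" --pt "8.5 0 0 0 0" --pt "3 0 0 0 0" --pt "0 0 0 0 0" --pt "0 0 0 0 0" --pt "0 0 0 0 0" --pt "0 0 0 0 0" --squeeze 40

```text
time_s: 6.62
eef_pos: [635.9, -24.6, 76.0]
ee_rot: [0.222, 0.07, 0.972, -0.011]
force: [-0.2, 0.4, 0.1]
grip_width: 0.294
```

```bash
python3 - <<'E'
from h import *
st()
p,R=pose();d=R.inv().apply([*(-cx_*10),0])/10;print('1cm pull in tool',d.round(3))
E
```

```text
t 6.62 pos [635.9 -24.6  76. ] cab [-141.6   -2.1] xyaw 2.995 ztool [ 0.43  -0.052 -0.901] F [-0.2  0.4  0.1] g 0.294 j [-0.24  0.56  1.69  0.12  0.46 -1.77]
1cm pull in tool [ 0.901  0.007 -0.433]
```

Request:
apply_moves --pt "0 0 0 0 0" --pt "0 0 0 0 0" --pt "0 0 0 0 0" --pt "0 0.9 0 -0.43 0" --pt "0 0.45 0 -0.22 0" --pt "0 0 0 0 0"

```text
time_s: 7.12
eef_pos: [620.4, -19.2, 75.9]
ee_rot: [0.222, 0.069, 0.973, -0.009]
force: [1.4, 23.3, 6.1]
grip_width: 0.125
```

```bash
python3 - <<'E'
from h import *
st()
E
```

```text
t 7.12 pos [620.4 -19.2  75.9] cab [-157.6    1. ] xyaw 2.998 ztool [ 0.43  -0.048 -0.902] F [ 1.4 23.3  6.1] g 0.125 j [-0.24  0.53  1.74  0.13  0.44 -1.78]
```

Request:
apply_moves --pt "0 0.45 0.15 -0.22 0" --pt "0 0.9 0.1 -0.43 0" --pt "0 0.9 0 -0.43 0" --pt "0 0.9 0 -0.43 0" --pt "0 0 0 0 0"

```text
time_s: 7.53
eef_pos: [585.8, -13.8, 75.8]
ee_rot: [0.222, 0.069, 0.973, -0.01]
force: [-1.4, 9.6, 5.4]
grip_width: 0.128
```

```bash
python3 - <<'E'
from h import *
st()
cv2.imwrite('pics/w2.png',ctrl.capture('wrist')[:,:,::-1])
E
```

```text
t 7.53 pos [585.8 -13.8  75.8] cab [-192.7    1.2] xyaw 2.997 ztool [ 0.43  -0.051 -0.902] F [-1.4  9.6  5.4] g 0.128 j [-0.25  0.47  1.84  0.15  0.39 -1.8 ]
```

View pics/w2.png

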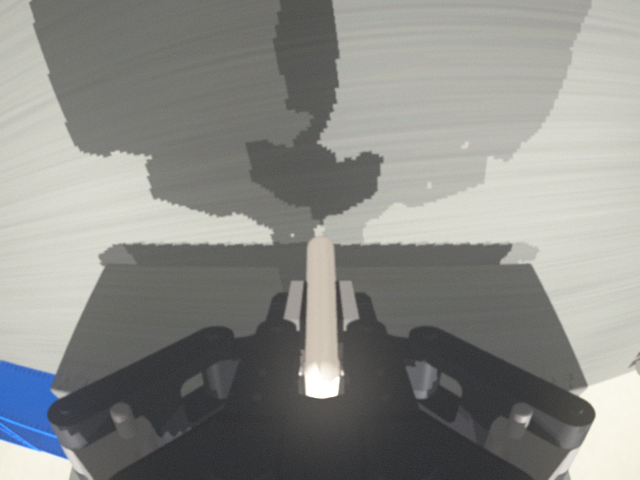

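The bar at (320,320) is between the pads and the drawer is coming out with it, so the catch isn't holding. I'll leave the catch alone and pull to the stop.

Request:
apply_moves --pt "0 0.9 0.05 -0.43 0" --pt "0 0.9 0 -0.43 0" --pt "0 0.9 0 -0.43 0" --pt "0 0.9 0 -0.43 0" --pt "0 0.3 0 -0.14 0" --pt "0 0 0 0 0" --pt "0 0 0 0 0"

```text
time_s: 8.17
eef_pos: [544.0, -7.6, 75.9]
ee_rot: [0.222, 0.069, 0.973, -0.01]
force: [-0.7, 8.9, 7.0]
grip_width: 0.128
```

```bash
python3 - <<'E'
from h import *
st()
E
```

```text
t 8.17 pos [544.   -7.6  75.9] cab [-235.     1.2] xyaw 2.997 ztool [ 0.43  -0.051 -0.901] F [-0.7  8.9  7. ] g 0.128 j [-0.26  0.4   1.96  0.18  0.34 -1.84]
```

Request:
apply_moves --pt "0 0.2 0 -0.1 0" --pt "0 0 0 0 0" --pt "8.5 0 0 0 0" --pt "8.5 0 0 0 0" --pt "8.5 0 0 0 0" --pt "8.5 0 0 0 0" --pt "8.5 0.5 0 -2.5 0" --pt "8.5 0.5 0 -3.5 0" --pt "8.5 0 0 -4 0" --pt "8.5 0 0 -4 0" --pt "8.5 0 0 -2 0" --pt "8.5 0 0 0 0"

```text
time_s: 9.17
eef_pos: [464.3, 1.2, 219.1]
ee_rot: [0.225, 0.07, 0.972, -0.011]
force: [0.9, -0.1, -0.0]
grip_width: 1.0
```

```bash
python3 - <<'E'
from h import *
st()
cv2.imwrite('pics/w3.png',ctrl.capture('wrist')[:,:,::-1]);cv2.imwrite('pics/t3.png',ctrl.capture('top')[:,:,::-1])
cv2.imwrite('pics/s3.png',ctrl.capture('side')[:,:,::-1])
E
```

```text
t 9.17 pos [464.3   1.2 219.1] cab [-315.1   -1.9] xyaw 2.996 ztool [ 0.435 -0.053 -0.899] F [ 0.9 -0.1 -0. ] g 1.000 j [-0.29 -0.01  2.02  0.12  0.69 -1.79]
```

View pics/w3.png

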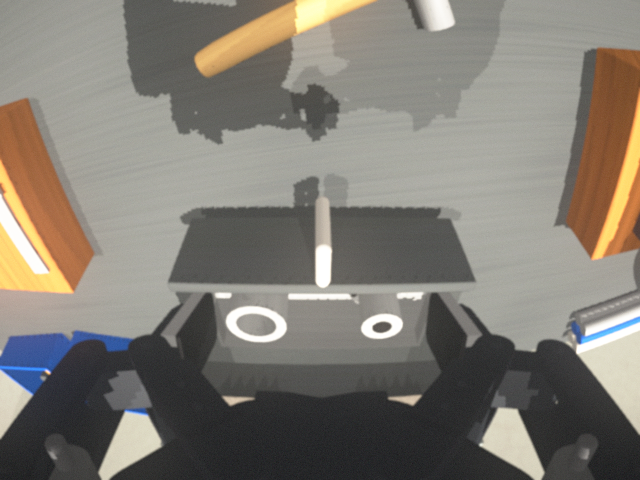

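View pics/t3.png

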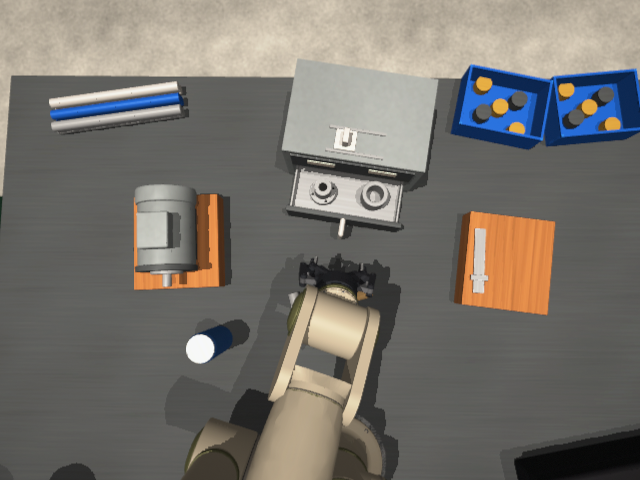

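View pics/s3.png

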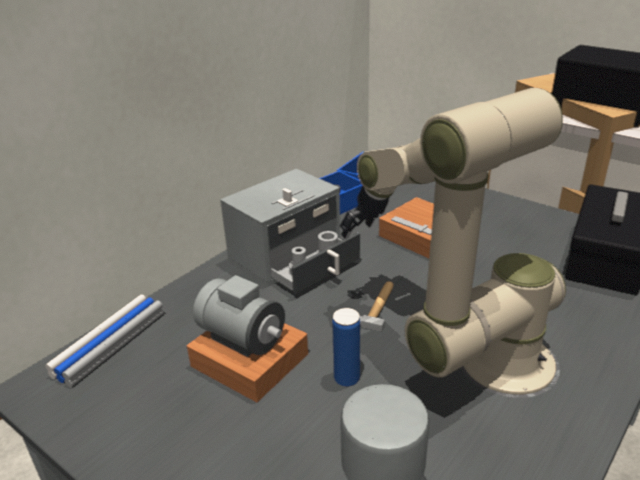

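The drawer is fully out, with the coupling on the left (hub near (322,186) in the top view) and the sleeve on the right (375,195). Now I'll fit the hub's rim.

```bash
python3 - <<'E'
from h import *
t=cv2.imread('pics/t3.png'); cv2.imwrite('pics/t3c.png',cv2.resize(t[155:245,280:415],None,fx=5,fy=5,interpolation=cv2.INTER_CUBIC))
w=cv2.imread('pics/w3.png'); g=cv2.cvtColor(w,cv2.COLOR_BGR2GRAY)
m=(g>215).astype(np.uint8); m[:300]=0;m[345:]=0
for c in cv2.findContours(m,cv2.RETR_EXTERNAL,cv2.CHAIN_APPROX_NONE)[0]:
    if cv2.contourArea(c)>150:
        e=cv2.fitEllipse(c);print('wrist',np.round(e[0],1),np.round(e[1],1))
        p=onplane('wrist',e[0],105 if e[0][0]>330 else 100);print(p.round(1),'cab',np.round(tocab(p),1))
        q=c[:,0,:]; a=onplane('wrist',q[q[:,0].argmin()],105);b=onplane('wrist',q[q[:,0].argmax()],105);print('diam',np.linalg.norm(a-b))
E
```

```text
wrist [622.1 336.3] [17.5 66.8]
[763.7 386.9 105. ] cab [-75.8 423.7]
diam 102.9558319949
wrist [381.6 325.9] [23.2 40.8]
[633.7  34.9 105. ] cab [-152.5   56.4]
diam 38.35466999922939
wrist [611.2 322.3] [ 7.3 83.5]
[713.4 336.6 105. ] cab [-118.1  366.5]
diam 87.04557945506147
wrist [255.8 323.7] [34.2 59.9]
[618.9 -81.  100. ] cab [-150.   -60.4]
diam 55.598470480214274
```

View pics/t3c.png

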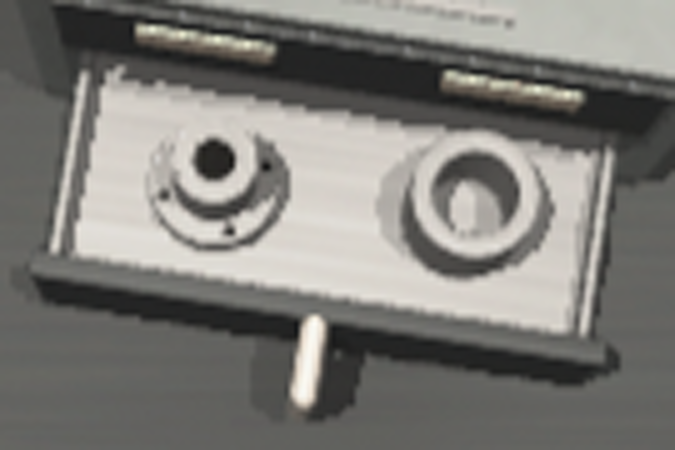

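```bash
python3 - <<'E'
from h import *
for uv,z in(((322.6,186.6),105),((375.8,194.2),100)):
    p=onplane('top',uv,z);print(p.round(1),np.round(tocab(p),1))
p,e=tri('top',(322.6,186.6),'wrist',(381.6,325.9));print(p.round(1),e,np.round(tocab(p),1))
p,R=pose(); zt=R.as_matrix()[:,2]
print(zt)
g=np.array([632,35.3,86.]); T=g+8*zt; print('T',T.round(1)); plan(T-110*zt,0,6)
E
```

```text
[645.8  33.8 105. ] [-140.4   57.1]
[630.2 -89.3 100. ] [-137.7  -66.9]
[647.7  34.8  95.3] 1.9796537321232939 [-138.6   58.4]
[ 0.42777192 -0.05126099 -0.90243199]
T [635.4  34.9  78.8]
[-1.51, 0.93, 1.39, 0.0]
[-1.51, 0.93, 1.39, 0.0]
[-1.51, 0.93, 1.39, 0.0]
[-1.51, 0.93, 1.39, 0.0]
[-1.51, 0.93, 1.39, 0.0]
[-1.51, 0.93, 1.39, 0.0]
```

```bash
python3 - <<'E'
from h import *
p,R=pose(); zt=R.as_matrix()[:,2]
g=np.array([645.5,34.2,84.]); T=g+8*zt; print('T',T.round(1),(T-110*zt).round(1)); plan(T-110*zt,0,6)
E
```

```text
T [648.9  33.8  76.8] [601.9  39.4 176. ]
[-1.7, 0.95, 1.52, 0.0]
[-1.7, 0.95, 1.52, 0.0]
[-1.7, 0.95, 1.52, 0.0]
[-1.7, 0.95, 1.52, 0.0]
[-1.7, 0.95, 1.52, 0.0]
[-1.7, 0.95, 1.52, 0.0]
```

Request:
apply_moves --pt "8.5 -1.7 0.95 1.5 0" --pt "8.5 -1.7 0.95 1.5 0" --pt "8.5 -1.7 0.95 1.5 0" --pt "8.5 -1.7 0.95 1.5 0" --pt "8.5 -1.7 0.95 1.5 0" --pt "8.5 -1.7 0.95 1.5 0" --pt "8.5 0 0 0 0" --pt "8.5 0 0 0 0"

```text
time_s: 9.98
eef_pos: [601.4, 40.1, 175.3]
ee_rot: [0.219, 0.07, 0.973, -0.01]
force: [-0.5, -1.1, -0.8]
grip_width: 1.001
```

```bash
python3 - <<'E'
from h import *
st()
I=cam('wrist'); im=ctrl.capture('wrist')[:,:,::-1]; cv2.imwrite('pics/w4.png',im)
p,R=pose(); zt=R.as_matrix()[:,2]
for q in([645.5,34.2,105],[633,35,105],p): print(proj('wrist',q,I).round(1))
g=np.array([645.5,34.2,84.]); T=g+8*zt; print('T',T.round(1)); plan(T,0,6)
E
```

```text
t 9.98 pos [601.4  40.1 175.3] cab [-185.2   56.8] xyaw 2.996 ztool [ 0.425 -0.051 -0.904] F [-0.5 -1.1 -0.8] g 1.001 j [-0.13  0.35  1.7   0.01  0.65 -1.56]
[320.4 265.8]
[318.8 250.8]
[320.9 312.7]
T [648.9  33.8  76.8]
[-0.02, -0.01, 1.84, 0.0]
[-0.02, -0.01, 1.84, 0.0]
[-0.02, -0.01, 1.84, 0.0]
[-0.02, -0.01, 1.84, 0.0]
[-0.02, -0.01, 1.84, 0.0]
[-0.02, -0.01, 1.84, 0.0]
```

View pics/w4.png

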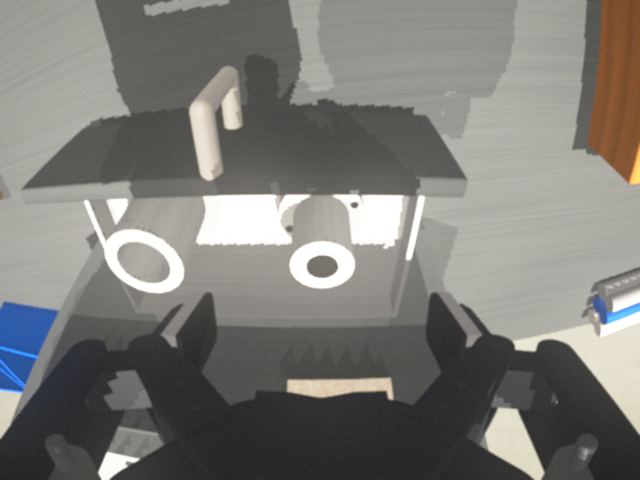

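The hub top shows at (322,265) and the prediction was (320,266). Descending and gripping.

Request:
apply_moves --pt "8.5 0 0 2.2 0" --pt "8.5 0 0 2.2 0" --pt "8.5 0 0 2.2 0" --pt "8.5 0 0 2.2 0" --pt "8.5 0 0 1.2 0" --pt "8.5 0 0 1.0 0" --pt "8.5 0 0 0 0" --pt "8.5 0 0 0 0"

```text
time_s: 10.7
eef_pos: [648.4, 34.0, 79.1]
ee_rot: [0.221, 0.07, 0.973, -0.011]
force: [1.2, 0.2, 1.2]
grip_width: 0.996
```

```bash
python3 - <<'E'
from h import *
st()
E
```

```text
t 10.70 pos [648.4  34.   79.1] cab [-137.8   57.7] xyaw 2.995 ztool [ 0.428 -0.051 -0.902] F [1.2 0.2 1.2] g 0.996 j [-0.13  0.58  1.64  0.01  0.48 -1.56]
```

Request:
apply_moves --pt "5 0 0 0 0" --pt "3 0 0 0 0" --pt "3 0 0 0 0" --pt "3 0 0 0 0" --pt "3 0 0 0 0" --pt "3 0 0 0 0" --pt "3 0 0 0 0" --pt "3 0 0 0 0" --pt "3 0 0 0 0" --squeeze 80

```text
time_s: 11.45
eef_pos: [649.2, 34.2, 80.0]
ee_rot: [0.222, 0.07, 0.973, -0.011]
force: [-2.4, 1.0, 6.6]
grip_width: 0.439
```

```bash
python3 - <<'E'
from h import *
st()
p,R=pose();print('up 1cm',R.inv().apply([0,0,1]).round(3),'back 1',R.inv().apply([-cx_[0],-cx_[1],0]).round(3))
E
```

```text
t 11.45 pos [649.2  34.2  80. ] cab [-137.1   58. ] xyaw 2.996 ztool [ 0.43  -0.052 -0.901] F [-2.4  1.   6.6] g 0.439 j [-0.13  0.58  1.64  0.01  0.48 -1.56]
up 1cm [-0.433  0.01  -0.901] back 1 [ 0.901  0.007 -0.433]
```

Request:
apply_moves --pt "3 -0.2 0 -0.45 0" --pt "3 -0.2 0 -0.45 0" --pt "3 0.45 0 -0.5 0" --pt "3 0.45 0 -0.5 0" --pt "3 -0.4 0 -0.9 0" --pt "3 -0.4 0 -0.9 0" --pt "3 0 0 0 0"

```text
time_s: 12.03
eef_pos: [636.8, 35.6, 116.7]
ee_rot: [0.223, 0.07, 0.972, -0.011]
force: [1.6, 0.3, -5.0]
grip_width: 0.443
```

```bash
python3 - <<'E'
from h import *
st()
cv2.imwrite('pics/w5.png',ctrl.capture('wrist')[:,:,::-1]);s=ctrl.capture('side')[:,:,::-1]
cv2.imwrite('pics/s5.png',cv2.resize(s[150:310,200:400],None,fx=4,fy=4))
E
```

```text
t 12.03 pos [636.8  35.6 116.7] cab [-149.5   57.5] xyaw 2.995 ztool [ 0.433 -0.052 -0.9  ] F [ 1.6  0.3 -5. ] g 0.443 j [-0.13  0.5   1.65  0.01  0.54 -1.56]
```

View pics/w5.png

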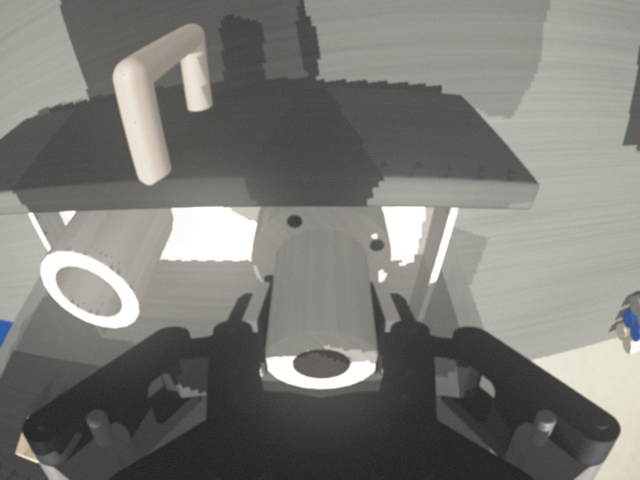

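View pics/s5.png

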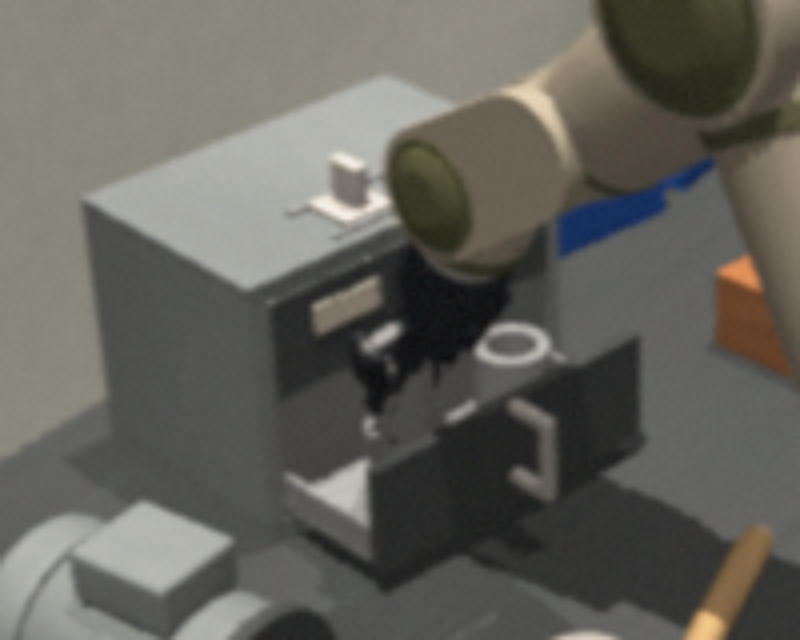

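The coupling is held and clear of the drawer floor, and the sleeve is still standing. I'll lift clear and then carry it without any roll, since rolling about the leaning axis would tip the part.

```bash
python3 - <<'E'
from h import *
p,R=pose()
A=np.array([595,30,250]);B=np.array([479,-425,240.])
plan(A,0,5); print(); plan(B,0,16,p=A.astype(float))
E
```

```text
[-0.46, -0.2, -2.79, 0.0]
[-0.46, -0.2, -2.79, 0.0]
[-0.46, -0.2, -2.79, 0.0]
[-0.46, -0.2, -2.79, 0.0]
[-0.46, -0.2, -2.79, 0.0]

[0.3, -2.92, -0.11, 0.0]
[0.3, -2.92, -0.11, 0.0]
[0.3, -2.92, -0.11, 0.0]
[0.3, -2.92, -0.11, 0.0]
[0.3, -2.92, -0.11, 0.0]
[0.3, -2.92, -0.11, 0.0]
[0.3, -2.92, -0.11, 0.0]
[0.3, -2.92, -0.11, 0.0]
[0.3, -2.92, -0.11, 0.0]
[0.3, -2.92, -0.11, 0.0]
[0.3, -2.92, -0.11, 0.0]
[0.3, -2.92, -0.11, 0.0]
[0.3, -2.92, -0.11, 0.0]
[0.3, -2.92, -0.11, 0.0]
[0.3, -2.92, -0.11, 0.0]
[0.3, -2.92, -0.11, 0.0]
```

Request:
apply_moves --pt "3 -0.5 -0.2 -1.4 0" --pt "3 -0.5 -0.2 -2.8 0" --pt "3 -0.5 -0.2 -2.8 0" --pt "3 -0.5 -0.2 -2.8 0" --pt "3 -0.5 -0.2 -2.8 0" --pt "3 -0.2 -0.2 -1.4 0" --pt "3 0.3 -1.5 0 0" --pt "3 0.3 -2.5 0 0" --pt "3 0.3 -2.5 0 0" --pt "3 0.3 -2.5 0 0"

```text
time_s: 12.97
eef_pos: [574.0, -60.8, 244.8]
ee_rot: [0.221, 0.07, 0.973, -0.01]
force: [0.5, -0.7, -6.8]
grip_width: 0.441
```

```bash
python3 - <<'E'
from h import *
st()
p,R=pose();plan([479,-425,240.],0,15)
E
```

```text
t 12.97 pos [574.  -60.8 244.8] cab [-197.4  -47. ] xyaw 2.996 ztool [ 0.428 -0.051 -0.902] F [ 0.5 -0.7 -6.8] g 0.441 j [-0.35  0.21  1.68  0.14  0.81 -1.85]
[0.26, -2.49, -0.12, 0.0]
[0.26, -2.49, -0.12, 0.0]
[0.26, -2.49, -0.12, 0.0]
[0.26, -2.49, -0.12, 0.0]
[0.26, -2.49, -0.12, 0.0]
[0.26, -2.49, -0.12, 0.0]
[0.26, -2.49, -0.12, 0.0]
[0.26, -2.49, -0.12, 0.0]
[0.26, -2.49, -0.12, 0.0]
[0.26, -2.49, -0.12, 0.0]
[0.26, -2.49, -0.12, 0.0]
[0.26, -2.49, -0.12, 0.0]
[0.26, -2.49, -0.12, 0.0]
[0.26, -2.49, -0.12, 0.0]
[0.26, -2.49, -0.12, 0.0]
```

Request:
apply_moves --pt "3 0.3 -2.5 -0.1 0" --pt "3 0.3 -2.5 -0.1 0" --pt "3 0.3 -2.5 -0.1 0" --pt "3 0.3 -2.5 -0.1 0" --pt "3 0.2 -2.5 -0.1 0" --pt "3 0.2 -2.5 -0.1 0" --pt "3 0.2 -2.5 -0.1 0"

```text
time_s: 13.55
eef_pos: [530.3, -231.8, 241.7]
ee_rot: [0.221, 0.07, 0.973, -0.011]
force: [1.3, 0.5, -5.5]
grip_width: 0.439
```

```bash
python3 - <<'E'
from h import *
st()
p,R=pose();plan([479,-425,240.],0,8)
E
```

```text
t 13.55 pos [ 530.3 -231.8  241.7] cab [-215.4 -222.6] xyaw 2.995 ztool [ 0.428 -0.051 -0.902] F [ 1.3  0.5 -5.5] g 0.439 j [-0.72  0.23  1.67  0.32  0.89 -2.31]
[0.26, -2.48, -0.13, 0.0]
[0.26, -2.48, -0.13, 0.0]
[0.26, -2.48, -0.13, 0.0]
[0.26, -2.48, -0.13, 0.0]
[0.26, -2.48, -0.13, 0.0]
[0.26, -2.48, -0.13, 0.0]
[0.26, -2.48, -0.13, 0.0]
[0.26, -2.48, -0.13, 0.0]
```

Request:
apply_moves --pt "3 0 -2.5 0 0" --pt "3 0 -2.5 0 0" --pt "3 0 -2.5 0 0" --pt "3 0 -2.5 0 0" --pt "3 0 -2.5 0 0" --pt "3 0 -2.5 0 0" --pt "3 0 -2 0 0" --pt "3 0 0 0 0"

```text
time_s: 14.22
eef_pos: [505.8, -402.7, 239.3]
ee_rot: [0.221, 0.072, 0.973, -0.012]
force: [-0.2, 0.0, -5.4]
grip_width: 0.443
```

```bash
python3 - <<'E'
from h import *
st()
p,R=pose();plan([516,-410,140.],0,6)
cv2.imwrite('pics/w6.png',ctrl.capture('wrist')[:,:,::-1]);s=ctrl.capture('side')[:,:,::-1]
cv2.imwrite('pics/s6.png',cv2.resize(s[100:260,340:540],None,fx=4,fy=4)); cv2.imwrite('pics/t6.png',ctrl.capture('top')[:,:,::-1])
E
```

```text
t 14.22 pos [ 505.8 -402.7  239.3] cab [-214.5 -395.2] xyaw 2.993 ztool [ 0.427 -0.054 -0.902] F [-0.2  0.  -5.4] g 0.443 j [-0.98  0.41  1.43  0.39  1.03 -2.56]
[0.54, -0.11, 1.57, 0.0]
[0.54, -0.11, 1.57, 0.0]
[0.54, -0.11, 1.57, 0.0]
[0.54, -0.11, 1.57, 0.0]
[0.54, -0.11, 1.57, 0.0]
[0.54, -0.11, 1.57, 0.0]
```

View pics/w6.png

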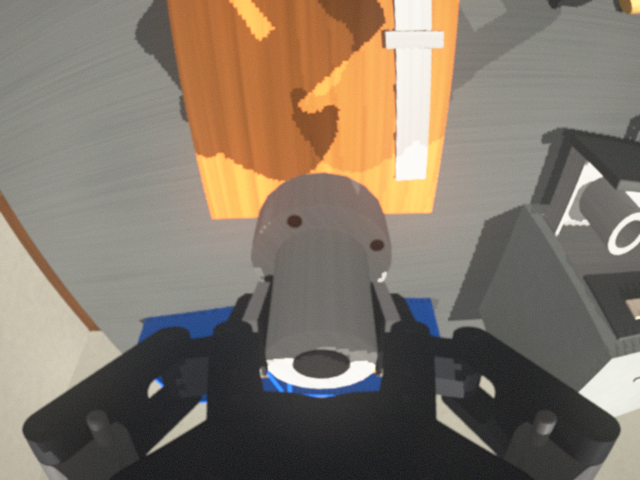

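View pics/s6.png

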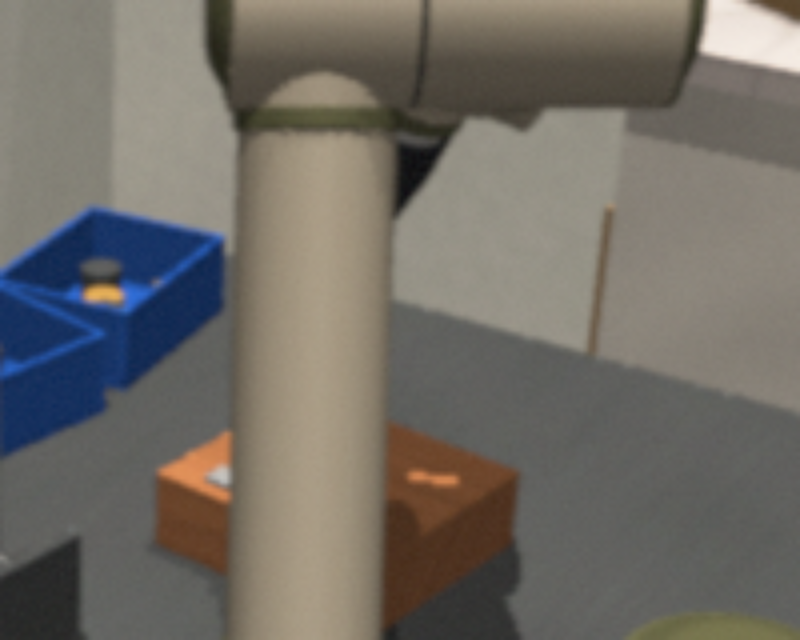

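The part looks the same in the grip as at lift (hub top (321,368), flange (321,235)). I'll check upright by projecting an upright coupling's rims into the wrist picture.

```bash
python3 - <<'E'
from h import *
im=cv2.imread('pics/w6.png').copy(); p,R=pose(); I=cam('wrist')
for tilt,col in((0,(0,255,0)),(0.1,(0,0,255))):
  Q=Ro.from_rotvec([0,tilt,0]); ctr=p+np.array([-3.4,0.3,7.2])
  for r,h in((20,75),(31,25),(31,0)):
    for a in np.linspace(0,2*np.pi,60):
        q=ctr+Q.apply([r*np.cos(a),r*np.sin(a),h-57.2]); u=proj('wrist',q,I).astype(int)
        cv2.circle(im,tuple(int(v) for v in u),0,col,-1)
cv2.imwrite('pics/w6o.png',cv2.resize(im[150:410,200:440],None,fx=2.3,fy=2.3,interpolation=cv2.INTER_NEAREST))
E
```

```text
(no output)
```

View pics/w6o.png

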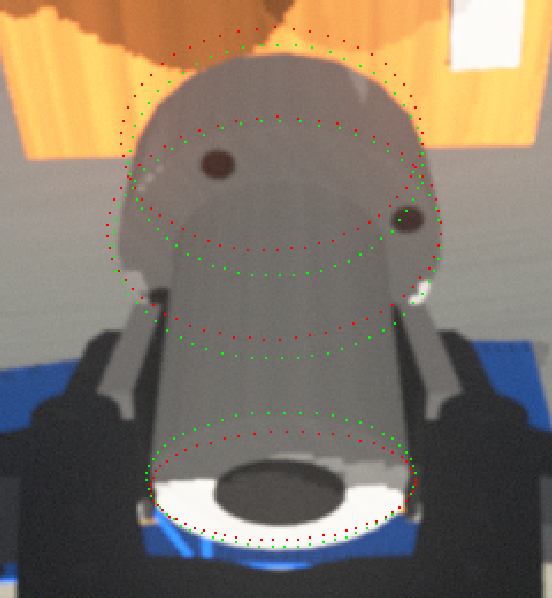

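View pics/t6.png

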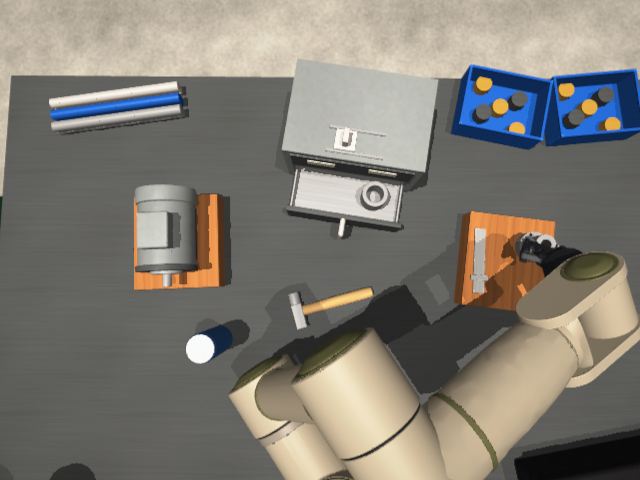

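Upright to within a few hundredths of a radian. Now lowering over the timber.

Request:
apply_moves --pt "3 0.5 -0.1 1.6 0" --pt "3 0.5 -0.1 1.6 0" --pt "3 0.5 -0.1 1.6 0" --pt "3 0.5 -0.1 1.6 0" --pt "3 0.5 -0.1 1.6 0" --pt "3 0.5 -0.1 1.5 0" --pt "3 0.2 0 0.5 0" --pt "3 0 0 0 0"

```text
time_s: 15.03
eef_pos: [520.4, -404.5, 134.8]
ee_rot: [0.22, 0.07, 0.973, -0.009]
force: [0.3, 0.1, -6.3]
grip_width: 0.443
```

```bash
python3 - <<'E'
from h import *
st()
p,R=pose();plan([p[0],p[1],124.],0,1);print(R.inv().apply([0,0,-1]))
E
```

```text
t 15.03 pos [ 520.4 -404.5  134.8] cab [-199.7 -394.8] xyaw 2.996 ztool [ 0.427 -0.049 -0.903] F [ 0.3  0.1 -6.3] g 0.443 j [-0.96  0.54  1.52  0.45  0.83 -2.66]
[0.46, -0.01, 0.98, 0.0]
[ 0.42968862 -0.01247969  0.90289088]
```

Request:
apply_moves --pt "3 0.2 -0.8 0.45 0" --pt "3 0.2 0 0.45 0" --pt "3 0.05 0 0.1 0" --pt "3 0 0 0 0"

```text
time_s: 15.37
eef_pos: [519.5, -413.6, 125.0]
ee_rot: [0.221, 0.07, 0.973, -0.01]
force: [0.5, -0.2, -6.5]
grip_width: 0.439
```

Request:
apply_moves --pt "3 0.1 0 0.2 0" --pt "3 0 0 0 0" --pt "3 0 0 0 0"

```text
time_s: 15.62
eef_pos: [519.6, -413.6, 123.1]
ee_rot: [0.221, 0.07, 0.973, -0.011]
force: [0.4, 0.5, -5.3]
grip_width: 0.442
```

Request:
apply_moves --pt "3 0.1 0 0.2 0" --pt "3 0 0 0 0" --pt "3 0 0 0 0"

```text
time_s: 15.87
eef_pos: [519.5, -413.5, 120.5]
ee_rot: [0.221, 0.07, 0.973, -0.01]
force: [0.4, -0.4, -5.7]
grip_width: 0.443
```

Request:
apply_moves --pt "3 0.05 0 0.1 0" --pt "3 0 0 0 0" --pt "3 0 0 0 0"

```text
time_s: 16.12
eef_pos: [519.8, -413.7, 120.0]
ee_rot: [0.221, 0.07, 0.973, -0.011]
force: [0.0, 1.3, -2.6]
grip_width: 0.443
```

Request:
apply_moves --pt "3 0.05 0 0.1 0" --pt "3 0 0 0 0" --pt "3 0 0 0 0"

```text
time_s: 16.37
eef_pos: [519.9, -413.7, 119.9]
ee_rot: [0.222, 0.07, 0.973, -0.011]
force: [-4.4, 4.1, 6.4]
grip_width: 0.44
```

Seated: the force has changed from -5.5 to +6.4 N. I'll open slowly and retreat up along the tool axis.

Request:
apply_moves --pt "4.5 0 0 0 0" --pt "5.5 0 0 0 0" --pt "7 0 0 0 0" --pt "8.5 0 0 0 0" --pt "8.5 0 0 0 0" --pt "8.5 0 0 0 0" --pt "8.5 0 0 0 0" --pt "8.5 0 0 -1.5 0" --pt "8.5 0 0 -3 0" --pt "8.5 0 0 -3 0" --pt "8.5 0 0 -3 0" --pt "8.5 0 0 0 0"

```text
time_s: 17.37
eef_pos: [474.2, -409.7, 219.0]
ee_rot: [0.224, 0.07, 0.972, -0.014]
force: [1.4, -0.1, 0.0]
grip_width: 0.995
```

```bash
python3 - <<'E'
from h import *
st()
cv2.imwrite('pics/w7.png',ctrl.capture('wrist')[:,:,::-1])
t=ctrl.capture('top')[:,:,::-1]; cv2.imwrite('pics/t7.png',cv2.resize(t[190:330,430:570],None,fx=4,fy=4))
E
```

```text
t 17.37 pos [ 474.2 -409.7  219. ] cab [-244.7 -406.8] xyaw 2.998 ztool [ 0.433 -0.059 -0.9  ] F [ 1.4 -0.1  0. ] g 0.995 j [-1.04  0.39  1.52  0.42  0.98 -2.66]
```

View pics/w7.png

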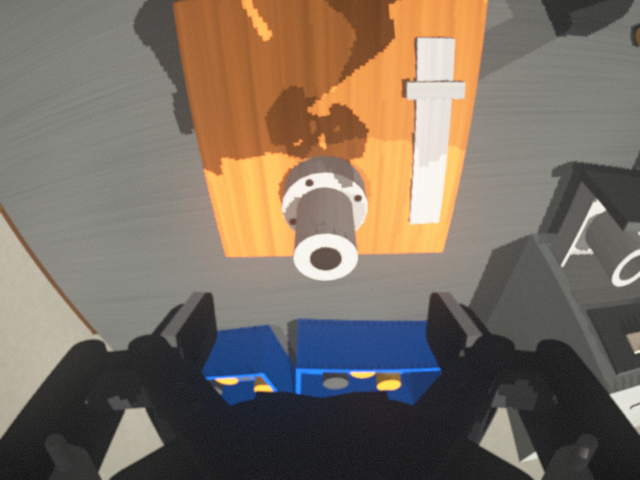

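View pics/t7.png

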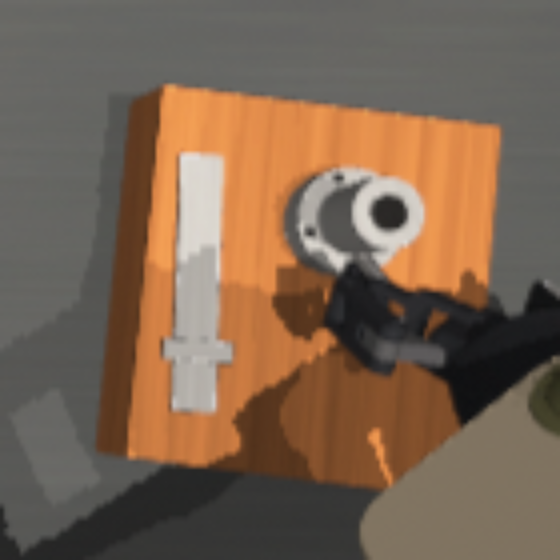

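The coupling stands on the timber clear of the rule. Next I'll go back to the handle.

```bash
python3 - <<'E'
from h import *
q=onplane('top',(527.3,242.7),145);print('hub top',q.round(1)); a=-.114;d=q[:2]-[478,-402.7];print('local',d@[np.cos(a),np.sin(a)],d@[-np.sin(a),np.cos(a)])
p,R=pose(); zt=R.as_matrix()[:,2]
T=np.array([*cab(-240.5,0),82])+8*zt; print('T',T.round(1),(T-130*zt).round(1)); plan(T-130*zt,0,12); print(rollfix())
E
```

```text
hub top [ 517.3 -415.9  145. ]
local 40.52432484453709 -8.646438959571897
T [541.8  -8.4  74.8] [485.9  -1.4 192. ]
[0.44, 3.37, 0.03, 0.0]
[0.44, 3.37, 0.03, 0.0]
[0.44, 3.37, 0.03, 0.0]
[0.44, 3.37, 0.03, 0.0]
[0.44, 3.37, 0.03, 0.0]
[0.44, 3.37, 0.03, 0.0]
[0.44, 3.37, 0.03, 0.0]
[0.44, 3.37, 0.03, 0.0]
[0.44, 3.37, 0.03, 0.0]
[0.44, 3.37, 0.03, 0.0]
[0.44, 3.37, 0.03, 0.0]
[0.44, 3.37, 0.03, 0.0]
(np.float64(0.0020000000000000018), array([0.14297131, 0.98967889, 0.00974125]))
```

Request:
apply_moves --pt "8.5 0.5 1.7 0 0" --pt "8.5 0.5 3.4 0 0" --pt "8.5 0.4 3.4 0 0" --pt "8.5 0.4 3.4 0 0" --pt "8.5 0.4 3.4 0 0" --pt "8.5 0.4 3.4 0 0" --pt "8.5 0.4 3.4 0 0" --pt "8.5 0.4 3.4 0 0" --pt "8.5 0.4 3.4 0 0" --pt "8.5 0.4 3.4 0 0" --pt "8.5 0.4 3.4 0 0" --pt "8.5 0.4 3.4 0 0"

```text
time_s: 18.47
eef_pos: [484.4, -12.5, 194.5]
ee_rot: [0.22, 0.07, 0.973, -0.01]
force: [0.8, -0.8, 0.5]
grip_width: 0.996
```

Request:
apply_moves --pt "8.5 0.4 1.7 0 0" --pt "8.5 0 0 0 0"

```text
time_s: 18.63
eef_pos: [482.8, 6.3, 192.6]
ee_rot: [0.22, 0.068, 0.973, -0.01]
force: [0.9, -1.2, 0.3]
grip_width: 0.993
```

```bash
python3 - <<'E'
from h import *
st()
I=cam('wrist');cv2.imwrite('pics/w8.png',ctrl.capture('wrist')[:,:,::-1])
b=cab(-241,0);print(proj('wrist',[*b,104],I),proj('wrist',[*b,44],I))
p,R=pose(); zt=R.as_matrix()[:,2]
T=np.array([*cab(-240.5,0),82])+8*zt; plan(T-40*zt,0,4);print(T); plan(T,0,6)
E
```

```text
t 18.63 pos [482.8   6.3 192.6] cab [-297.5    5.9] xyaw 3.000 ztool [ 0.426 -0.048 -0.903] F [ 0.9 -1.2  0.3] g 0.993 j [-0.26  0.07  2.    0.11  0.63 -1.77]
[309.76561    259.07265824] [310.52271681 206.42204733]
[-0.08, -0.15, 2.31, 0.0]
[-0.08, -0.15, 2.31, 0.0]
[-0.08, -0.15, 2.31, 0.0]
[-0.08, -0.15, 2.31, 0.0]
[541.74381766  -8.33002605  74.7761062 ]
[-0.05, -0.1, 2.2, 0.0]
[-0.05, -0.1, 2.2, 0.0]
[-0.05, -0.1, 2.2, 0.0]
[-0.05, -0.1, 2.2, 0.0]
[-0.05, -0.1, 2.2, 0.0]
[-0.05, -0.1, 2.2, 0.0]
```

View pics/w8.png

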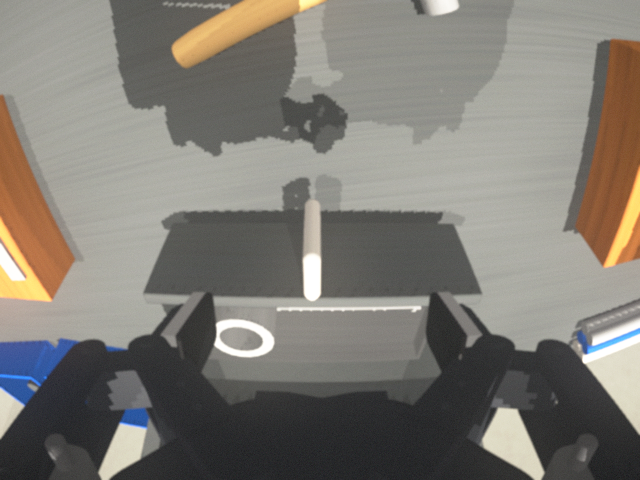

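The bar shows at (312,202–258), as predicted, and the sleeve is standing at (243,337). Gripping the bar to push the drawer in.

Request:
apply_moves --pt "8.5 0 -0.1 2.2 0" --pt "8.5 0 -0.1 2.2 0" --pt "8.5 -0.1 -0.1 2.2 0" --pt "8.5 0 0 2.2 0" --pt "8.5 -0.1 0 2.2 0" --pt "8.5 0 0 2.1 0" --pt "8.5 0 0 0 0" --pt "3 0 0 0 0" --pt "0 0 0 0 0" --pt "0 0 0 0 0" --pt "0 0 0 0 0" --pt "0 0 0 0 0" --squeeze 40

```text
time_s: 19.68
eef_pos: [541.3, -7.2, 77.7]
ee_rot: [0.222, 0.07, 0.973, -0.011]
force: [0.2, 0.6, 0.8]
grip_width: 0.292
```

Request:
apply_moves --pt "0 0 0 0 0" --pt "0 0 0 0 0" --pt "0 0 0 0 0" --pt "0 0 0 0 0" --pt "0 0 0 0 0"

```text
time_s: 20.1
eef_pos: [541.6, -7.1, 77.4]
ee_rot: [0.222, 0.07, 0.973, -0.011]
force: [-2.6, 0.8, 6.4]
grip_width: 0.132
```

```bash
python3 - <<'E'
from h import *
st()
E
```

```text
t 20.10 pos [541.6  -7.1  77.4] cab [-237.4    1.3] xyaw 2.996 ztool [ 0.43  -0.052 -0.901] F [-2.6  0.8  6.4] g 0.132 j [-0.26  0.39  1.97  0.18  0.34 -1.84]
```

Request:
apply_moves --pt "0 -0.45 0 0.22 0" --pt "0 -0.7 0 0.33 0" --pt "0 -0.9 0 0.43 0" --pt "0 -0.9 0 0.43 0" --pt "0 -0.9 0 0.43 0" --pt "0 -0.9 0 0.43 0" --pt "0 -0.9 0 0.43 0" --pt "0 -0.9 0 0.43 0" --pt "0 -0.7 0 0.33 0" --pt "0 -0.45 0 0.22 0" --pt "0 -0.2 0 0.1 0" --pt "0 0 0 0 0"

```text
time_s: 21.1
eef_pos: [629.0, -20.2, 77.5]
ee_rot: [0.222, 0.07, 0.972, -0.011]
force: [0.9, -5.6, 2.5]
grip_width: 0.128
```

```bash
python3 - <<'E'
from h import *
st()
E
```

```text
t 21.10 pos [629.  -20.2  77.5] cab [-149.1    1.2] xyaw 2.996 ztool [ 0.431 -0.053 -0.901] F [ 0.9 -5.6  2.5] g 0.128 j [-0.24  0.54  1.71  0.12  0.45 -1.76]
```

Moved 88 mm with little force. I'll continue to the stop in small steps.

Request:
apply_moves --pt "0 -0.36 0 0.17 0" --pt "0 -0.27 0 0.13 0" --pt "0 0 0 0 0"

```text
time_s: 21.35
eef_pos: [635.2, -21.1, 77.5]
ee_rot: [0.222, 0.07, 0.973, -0.011]
force: [-2.9, -5.9, 5.4]
grip_width: 0.131
```

Request:
apply_moves --pt "0 -0.27 0 0.13 0" --pt "0 0 0 0 0"

```text
time_s: 21.52
eef_pos: [636.2, -21.2, 77.0]
ee_rot: [0.219, 0.07, 0.973, -0.011]
force: [-21.3, -6.6, 17.4]
grip_width: 0.128
```

Request:
apply_moves --pt "0 -0.27 0 0.13 0" --pt "0 0 0 0 0"

```text
time_s: 21.68
eef_pos: [638.1, -21.5, 76.3]
ee_rot: [0.218, 0.07, 0.973, -0.011]
force: [-26.9, -6.9, 19.7]
grip_width: 0.127
```

Stop reached at about 27 N. Releasing and retreating.

Request:
apply_moves --pt "0 0.18 0 -0.09 0" --pt "8.5 0 0 0 0" --pt "8.5 0 0 0 0" --pt "8.5 0 0 0 0" --pt "8.5 0 0 0 0" --pt "8.5 0 0 0 0" --pt "8.5 0.3 0 -2 0" --pt "8.5 0.3 0 -3 0" --pt "8.5 0.5 0 -3.5 0" --pt "8.5 1 0 -4 0" --pt "8.5 1 0 -4 0" --pt "8.5 0 0 0 0"

```text
time_s: 22.68
eef_pos: [539.5, -7.8, 218.8]
ee_rot: [0.226, 0.069, 0.972, -0.011]
force: [0.4, -0.8, 0.6]
grip_width: 1.0
```

```bash
python3 - <<'E'
from h import *
st()
I=cam('wrist');cv2.imwrite('pics/w9.png',ctrl.capture('wrist')[:,:,::-1]);b=cab(-146,0);print(proj('wrist',[*b,104],I),proj('wrist',[*b,44],I))
cv2.imwrite('pics/t9.png',ctrl.capture('top')[:,:,::-1])
s=ctrl.capture('side')[:,:,::-1];cv2.imwrite('pics/s9.png',s)
E
```

```text
t 22.68 pos [539.5  -7.8 218.8] cab [-239.3    0.3] xyaw 2.997 ztool [ 0.437 -0.053 -0.898] F [ 0.4 -0.8  0.6] g 1.000 j [-0.26  0.16  1.83  0.09  0.7  -1.75]
[318.32196849 267.46084625] [317.92108103 219.86409671]
```

View pics/w9.png

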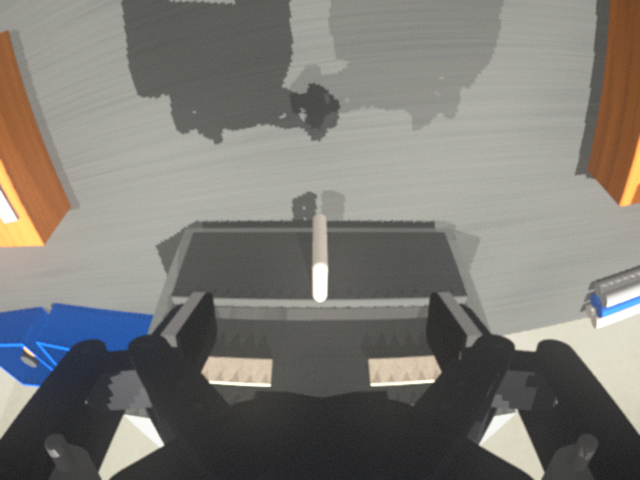

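View pics/t9.png

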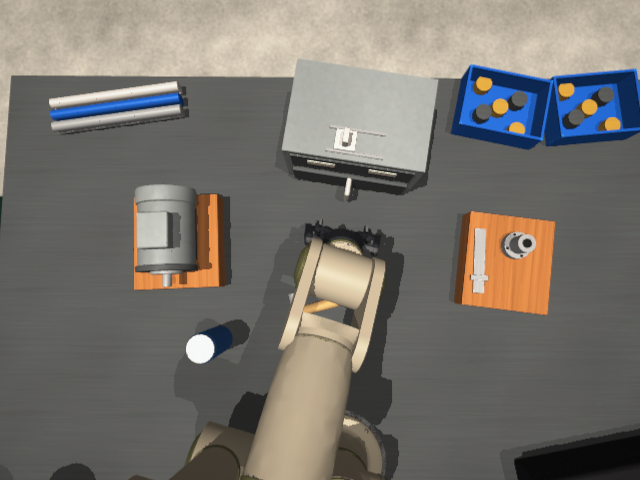

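View pics/s9.png

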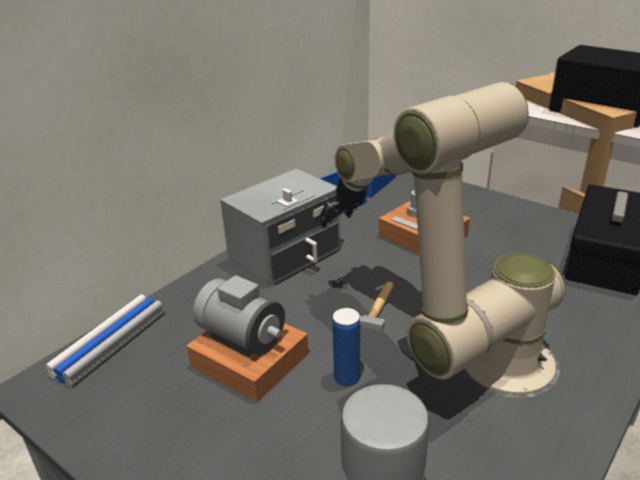

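The drawer looks shut, with the handle at (348,188) as at the start. The coupling stands on the timber at (523,243), and the rule, can and hammer look unmoved. I'll compare the pictures numerically before handing in.

```bash
python3 - <<'E'
from h import *
a=cv2.imread('pics/top0.png',0);b=cv2.imread('pics/t9.png',0);sa=cv2.imread('pics/side0.png',0);sb=cv2.imread('pics/s9.png',0)
for nm,A,B,(x,y,w,h) in(('handle top',a,b,(338,172,22,28)),('handle side',sa,sb,(300,230,22,40)),('rule',a,b,(468,225,20,70)),('can',a,b,(185,330,30,34)),('hammer side',sa,sb,(360,282,34,48))):
    S=12; big=B[y-S:y+h+S,x-S:x+w+S]; r=cv2.matchTemplate(big,A[y:y+h,x:x+w],cv2.TM_CCOEFF_NORMED); _,v,_,l=cv2.minMaxLoc(r); print(nm,'shift px',l[0]-S,l[1]-S,'score %.3f'%v)
t=cv2.imread('pics/t9.png'); cv2.imwrite('pics/t9c.png',cv2.resize(t[200:325,450:565],None,fx=5,fy=5,interpolation=cv2.INTER_CUBIC))
E
```

```text
handle top shift px 0 0 score 0.998
handle side shift px 0 0 score 0.997
rule shift px 0 0 score 0.999
can shift px 0 0 score 0.998
hammer side shift px 0 0 score 0.732
```

View pics/t9c.png

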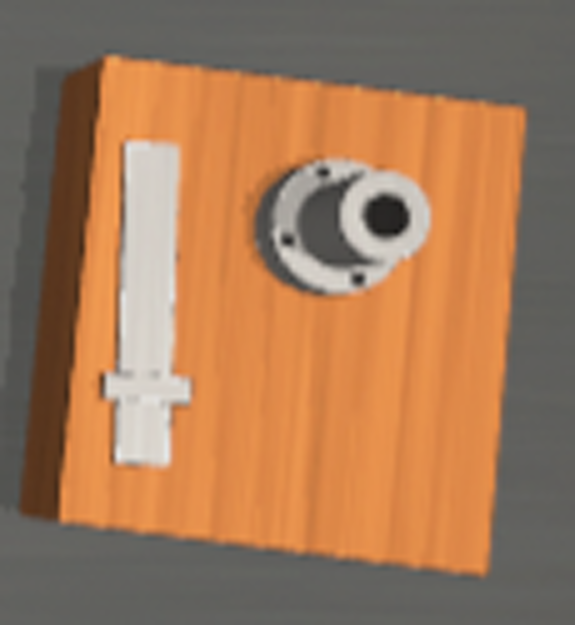

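```bash
python3 - <<'E'
from h import *
print(onplane('top',(527.0,242.8),145).round(1),onplane('top',(516.7,244.8),95).round(1))
st(); print(ctrl.finish_job())
E
```

```text
[ 517.1 -415.2  145. ] [ 516.8 -412.6   95. ]
t 22.83 pos [540.4  -8.3 212.2] cab [-2.383e+02 -1.000e-01] xyaw 2.995 ztool [ 0.429 -0.051 -0.902] F [ 0.6 -0.9 -0. ] g 0.993 j [-0.26  0.17  1.83  0.09  0.7  -1.75]
the job is handed in; nothing more can be done
None
```

The job is done and handed in at 22.8 s of the 72 s allowed. The drawer wasn't held, so I left the catch alone. I pulled the drawer about 95 mm out and lifted the coupling out with the tool leaning back about 25°. I then stood it flange down on the bare timber and pushed the drawer in until it met its stop (about 27 N).

**Final checks:**
- **Coupling:** It sits about 40 mm along x and 9 mm along -y from the timber's middle. The hub top and flange centres agree to about 3 mm over 50 mm of height. That is upright to within about 0.05 rad, which is about as fine as that measurement can tell.
- **Drawer, rule and can:** The handle, rule and can all match their starting pictures with no pixel shift.
- **Hammer:** It also showed no shift, but that match was weaker (0.73). Its surroundings were shaded by the arm, which also hid it from the top camera.
- **Sleeve:** It was standing just before I shut the drawer. I couldn't see it after that.
- **Robot:** The gripper is clear of everything, with no contact force.

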